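# Clamp the oak block in the drill vise, then lift the vise level

## Task

Crank the drill vise's red handle clockwise until its jaw is tight on the oak block, with the vise standing on its seat board. Then let go of the crank, take the vise by its aluminium body and lift it with the block in it until its underside is about 10 cm above the seat board, keeping it level. Finish while holding it there in the gripper, level and steady, and leave the other things on the bench where they are.

Things in the scene. Friction and masses are not known exactly. Their poses are not given: they have to be found in the camera images.
- seat: Fixed oak board, 200 x 100 x 32 mm, on which the vise stands. Origin: centre of its underside; x along its length, away from the crank; z up. Dark cleats at the four corners, 12 mm high above the board, keep the vise from sliding or turning (2 mm play); they stand only beyond 50 mm from the middle along x, so the vise's long sides are free between them.
- vise: Loose cast-aluminium drill vise, 0.9 kg with all its parts and the block. Origin: centre of its underside; x along the screw from the crank end (-x) to the fixed jaw (+x), z up. Bed 150 x 56 mm with flat sides at y = +-28 mm; its top, on which block and moving jaw stand, at z = 30 mm. Slotted ears, 9 mm high, reach to x = +-88 mm.
- balance_point (a point): Where the vise balances when clamped: x = -9, y = 0, z = 24 mm in the vise's frame (axes as the vise's). Take it here from above, fingers on its flat sides, 56 mm apart along y (about 60 N of grip is ample). The moving jaw stands above this point, its top 58 mm above the vise's underside; the block's top is at 64 mm.
- fixed_jaw (a point): Middle of the lower edge of the fixed jaw's gripping face: x = 43, y = 0, z = 30 mm in the vise's frame (axes as the vise's). The jaw is 50 mm wide, reaches to x = 75 mm, its top at z = 58 mm.
- jaw: Moving jaw of the vise: aluminium with a steel plate, 26 mm thick, 50 mm wide, 28 mm high. Origin: middle of the lower edge of its gripping face; axes as the vise's. The face is at x = -4 mm + 0.637 mm * (crank angle in rad) in the vise's frame: 4 mm per full turn. The jaws start 43 to 47 mm apart.
- screw_axis (a point): Point on the screw's axis at the outer face of the nut block: x = -75, y = 0, z = 42 mm in the vise's frame (axes as the vise's). The nut block is 18 mm thick, 56 mm wide, its top at z = 54 mm. The crank handle circles round this axis.
- crank (a joint): Crank angle, rad; grows turning clockwise seen from the crank end (right-handed about the vise's +x), which closes the jaw; starts at 0 to 6.3, stop at 22. At angle q the handle is at y = -34 sin q, z = 42 + 34 cos q mm in the vise's frame. Needs about 2 N at the handle, more once the jaw meets the block; a fifth of a turn more is tight and stays so; forced further it springs back to there.
- crank_handle (a point): Middle of the red crank handle: a round sleeve, 15 mm thick, 50 mm long, parallel to the vise's x, spinning freely on its pin, so it can stay pinched while cranking. It is at x = -134 mm + 0.637 mm * (crank angle) in the vise's frame; the crank arm is 28 mm nearer the vise. Lowest point of its circle: 40 mm above the bench, no board below. Its x axis is the vise's; y and z spin.
- block: Loose oak block 40 mm (along the screw) x 42 mm x 34 mm high with a dark toasted top face and a small pale centre mark, standing on the vise's ways between the jaws, near the fixed jaw. Origin at the centre of its underside, z up. The moving jaw pushes it home against the fixed jaw.
- blank_a: Bystander: loose oak block like the one in the vise, lying on the bench. Origin at the centre of its underside.
- blank_b: Bystander: another such loose oak block on the bench. Origin at the centre of its underside.
- barrel_tap: Bystander: brass barrel tap, 125 mm long, 68 mm high, lying on the bench. Origin under its middle.
- bung: Bystander: tapered oak barrel bung, 56 mm wide, 45 mm high. Origin at the centre of its underside.
- mallet: Bystander: wooden mallet, 300 mm long, head 120 mm wide and 55 mm high. Origin under the handle's middle.
- wine_bottle: Bystander: full dark wine bottle, 76 mm in diameter, 300 mm tall, standing. Origin at the centre of its underside.
- try_square: Bystander: try square, blade 160 mm, stock 120 mm, lying flat. Origin under the stock's middle.
- bench_brush: Bystander: bench brush lying flat. Origin at the middle of its underside.
Not all that is in view belongs to the job. What is shaped like the seat but purple is not meant.

How it is judged:
On the way, in this order (a step that is already met when the one before it is completed fails the run):
1. the block is clamped (the moving jaw presses it with more than 10 N) while the vise still stands on its seat board (contact force between jaw and block above 10 N and height (world z) of vise below 0.042 m and angle between vise's own z axis and vertical below 0.1 rad), for 0.3 s.
2. the vise with the block is lifted clear of the board, held by its body, level (height (world z) of vise above 0.092 m and angle between vise's own z axis and vertical below 0.12 rad and contact force between the fingers and vise above 4 N), for 0.3 s.
At the end, for the whole second after the job is handed in: The vise is held by its body in the fingers, underside 60 to 160 mm above the seat board's top and clear of it, level within 0.12 rad, at rest (under 30 mm/s, 0.2 rad/s); the block is still in it, the moving jaw pressing it with over 10 N (all of step 2 and height (world z) of vise below 0.192 m and linear speed of vise below 0.03 m/s and angular speed of vise below 0.2 rad/s and contact force between seat and vise below 0.1 N and contact force between jaw and block above 10 N and distance between balance_point and block below 0.045 m); the arm keeps its last pose, push and grip.
It fails at once if the vise is tipped by more than 0.3 rad (17 degrees) (angle between vise's own z axis and vertical above 0.3 rad).
It fails at once if the block falls out of the vise (distance between balance_point and block above 0.09 m).
It fails at once if another thing on the bench is shifted by more than 30 mm (distance of any of blank_a, blank_b, barrel_tap, bung, mallet, wine_bottle, try_square, bench_brush from where it was at the start of the episode above 0.03 m).
It also fails if it takes over 56 s, if anything falls off the work surface, if the arm or the gripper's body presses on something with over 40 N, if the wrist force passes 120 N, or if a joint passes its speed limit or range.

## Robot

A 6-joint arm with a two-finger parallel gripper is mounted at the origin on the work surface. World frame = base frame: x ahead of the robot, y to its left, z up, the work surface at z = 0. Lengths are in m, angles in rad, forces in N, time in s.
With the tool pointing down it reaches from about 0.3 to 0.775 m from the base axis. Payload 14.6 kg.
Tool frame: the origin (TCP) lies midway between the tips of the shut fingers; the grasp point (between the pads) lies 19 mm behind it (grasp_offset is the distance from the TCP to the grasp point, in m); z points along the fingers, y is the line along which they close (so a half turn about z gives the same grasp; the last joint's range is limited). The gripper opens to 94 mm and grips with 3 to 60 N. Pads are 16 mm wide; open, the fingers measure 119 mm over their backs; the gripper's body (75 mm by 177 mm) begins 78 mm behind the grasp point.
Start: joints at [-1.197, 0.3, 1.521, -0, 1.321, -0.067], TCP at [0.235, -0.497, 0.205] pointing down, gripper open.
Joint ranges: [-3.03, 3.03], [-0.79, 2.21], [0.23, 2.52], [-1.04, 4.18], [0, 3.07], [-2.55, 2.55]. Speed limits (rad/s): [2.22, 2.22, 2.57, 3.14, 3.14, 3.14].

## Interface

Orientations are given as [roll, pitch, yaw] about the fixed x, y, z axes, in that order (R = Rz(yaw) Ry(pitch) Rx(roll)).
In Python, from station import * gives the robot as it stands. The module is installed in compiled form; this text tells all that it offers.
- The arm moves only by the tool send_rows, never from a script. Its argument "rows" is a list of rows, each an object of numbers: "dx", "dy", "dz": the shift along the tool's x, y, z in mm; "roll": the turn about the tool's z in degrees; "jaw": the closure, from -1 (fully open) to 1 (shut). In form: [{"dx": .., "dy": .., "dz": .., "roll": .., "jaw": ..}, ...]. A call has 1 to 12 rows; each row shifts and turns the commanded pose from where the row before left it, along the tool's axes as they then stand; what a row does not reach is not made up. A row lasts 1/12 s, in which the tool goes at most 41.7 mm and 7.16 degrees, less where a joint would pass 70% of its speed; a pose out of reach is approached as far as the arm can. A call is refused whole if a number of a shift passes 41.7 or a number of a turn 7.16, either way. A call with a gripper value outside its range is refused whole. The fingers move at their own pace and stop on an object; "force" is the grip in N (left out, the last holds). Time passes only in rows, so rows that do not move let the fingers close. It gives the time, the measured TCP pose, the force, the opening and the grip force at its end, in the units of the state.
- get_obs(): the state, without advancing time (a new reading comes with each control period).
- camera(name): name is "scene" or "top" or "wrist"; returns a dict with "frame" (420x560x3 uint8, red, green, blue), "z_map" (420x560 float32, m along the optical axis (not along the pixel's ray), 0 where there is no reading), "camera_matrix" (3x3 intrinsics, pixels), "D" ([k1, k2, p1, p2, k3] as OpenCV has them; the pictures are not rectified), "rvec" (rotation vector, rad) and "tvec" (3), from world to camera coordinates, as OpenCV has them. Camera axes: x right, y down, z forward; pixel columns grow to the right and rows downward; lengths in m; the calibration is good to about 2 mm. A picture is of the moment at which its call begins.
- hand_in(): hands the job in; it is judged then, once.
The state is a dict: "time_s": time; "qpos": joint angles; "joint_vel": joint speeds; "tau": joint torques, N m; "ee_pos": TCP position; "eef_rot": TCP orientation; "force": force on the tool from outside, world axes, zero at the start; "moment": the same for the moment, N m; "grip_width": finger opening in m; "grip_force": force on a finger pad.
Only numpy, scipy, OpenCV 4.12 (cv2) and the standard library are available. Lean on these libraries where they do the work, as an engineer would, in place of code of your own. Each camera call takes 0.05 s, during which the arm holds its last target. There are 200 camera calls.

## Working session

There is one attempt and no reset: what is moved stays moved. The work goes in short steps, Python scripts to look and compute and a tool call to move; the robot and the scene stay as the last step left them, time stands still between calls to the robot, and variables do not carry over. Pictures are saved under pics/ and viewed, at most 10 in all, crops included, and the job is handed in when it is done.

Besides the shell and the picture viewer there is one more tool, called after "Call:" by a JSON object that holds its "name" and its "arguments", one argument or row to a line. send_rows: Moves the arm, as the interface text tells. Its arguments: {"type":"object","properties":{"rows":{"type":"array"},"force":{"type":"number"}},"required":["rows"]}

```bash
mkdir -p pics; cat > h.py <<'E'
import numpy as np, cv2
from station import *
def world(c,uv,z=None,depth=None):
    uv=np.array(uv,float).reshape(-1,1,2)
    n=cv2.undistortPoints(uv,c["camera_matrix"],np.array(c["D"]))[:,0]
    R=cv2.Rodrigues(np.array(c["rvec"],float))[0];t=np.array(c["tvec"],float).ravel()
    d=np.c_[n,np.ones(len(n))]
    if depth is not None: return (d*np.array(depth)[:,None]-t)@R
    C=-R.T@t; w=d@R
    return C+w*((z-C[2])/w[:,2])[:,None]
def proj(c,P):
    return cv2.projectPoints(np.array(P,float).reshape(-1,3),np.array(c["rvec"],float),np.array(c["tvec"],float),c["camera_matrix"],np.array(c["D"]))[0][:,0]
def cloud(c):
    v,u=np.nonzero(c["z_map"]>0)
    return u,v,world(c,np.c_[u,v],depth=c["z_map"][v,u]),c["frame"][v,u]
def save(img,n): cv2.imwrite("pics/"+n,cv2.cvtColor(img,cv2.COLOR_RGB2BGR))
E
python3 - <<'E'
from h import *
a=camera("top");b=camera("scene")
save(cv2.resize(a["frame"],(800,600)),"top.png");save(cv2.resize(b["frame"],(800,600)),"scene.png")
o=get_obs();print(o)
E
```

```text
{'time_s': 0.1, 'qpos': array([-1.19658883e+00,  3.00426351e-01,  1.52149396e+00, -4.28452470e-06,
        1.32070602e+00, -6.66071962e-02]), 'joint_vel': array([ 1.53495017e-03, -7.85821812e-04, -2.35194717e-03, -4.94153558e-04,
        2.85004342e-03, -6.83257533e-05]), 'tau': array([ 8.81064898e-04, -5.32647300e+01, -3.53285944e+01,  7.09631760e-02,
        2.34824186e-02, -3.24233440e-05]), 'ee_pos': array([ 0.23458143, -0.49721358,  0.20494773]), 'eef_rot': array([-3.14056099e+00, -6.46584417e-05,  4.40815718e-01]), 'force': array([-0.04594485, -0.40942567,  0.06708036]), 'moment': array([-0.01066209,  0.04164193, -0.01454892]), 'grip_force': 0.0, 'grip_width': 0.09386432074505688}
```

View pics/top.png

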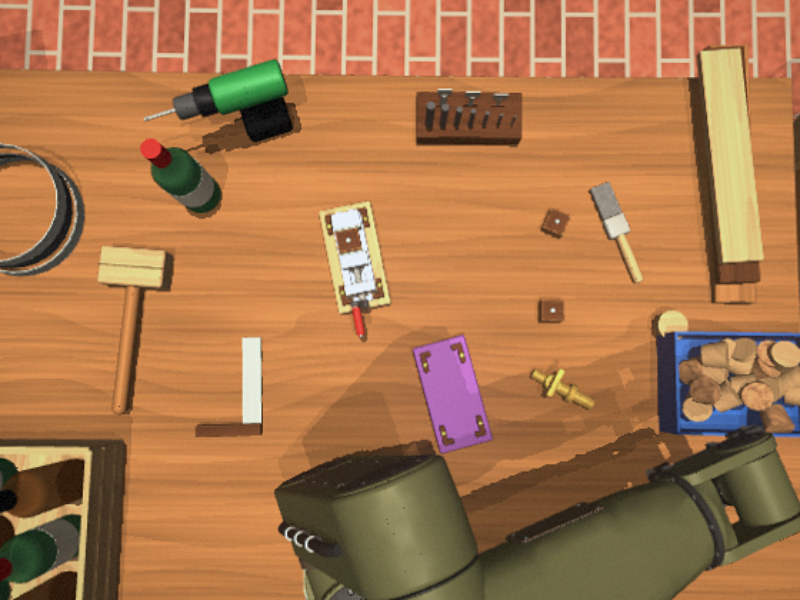

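View pics/scene.png

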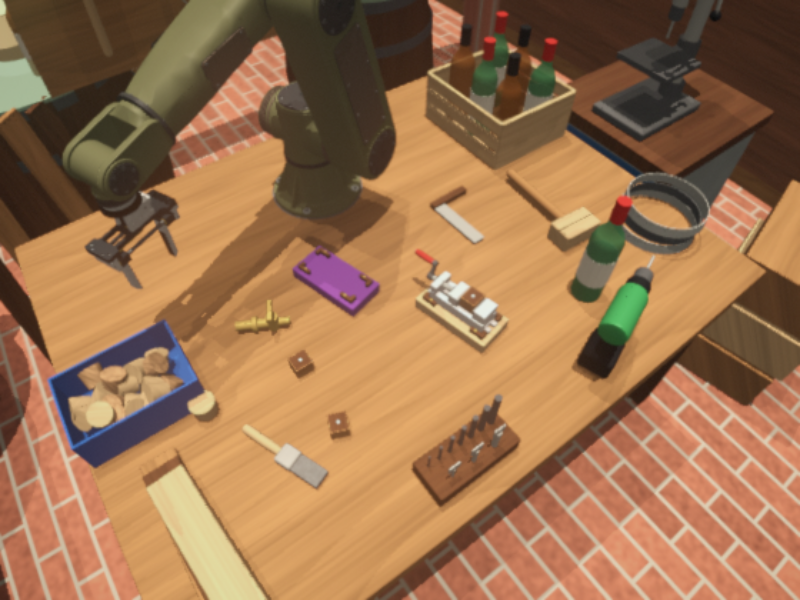

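The candidates in the top picture (800x600) are:
- The vise on its oak seat at (353,258), with the red crank handle at (360,322).
- The purple seat-like board at (452,393), which is not meant.
- The red bottle caps at (152,150), which could be mistaken for the red handle.
- Blanks at (555,222) and (551,310), which look like the block at (348,240).

I choose the vise at (353,258). In the scene picture the handle is at (427,257), pointing up-left and standing high.

```bash
python3 - <<'E'
from h import *
a=camera("top");b=camera("scene")
u,v,P,c=cloud(a)
r=(u>205)&(u<285)&(v>130)&(v<245)
hsv=cv2.cvtColor(a["frame"],cv2.COLOR_RGB2HSV)[v,u]
s=r&(P[:,2]>.022)&(P[:,2]<.06)&(u<275)
rect=cv2.minAreaRect(P[s,:2].astype(np.float32)); print("seat rect",rect,s.sum(), np.median(P[s,2]))
print(cv2.boxPoints(rect))
for n,cc in(("top",a),("scene",b)):
    u,v,P,c=cloud(cc); H=cv2.cvtColor(cc["frame"],cv2.COLOR_RGB2HSV)[v,u].astype(int)
    red=((H[:,0]<5)|(H[:,0]>174))&(H[:,1]>190)&(H[:,2]>90)&(P[:,2]>.02)&(P[:,2]<.16)&(np.hypot(P[:,0]-.4,P[:,1]-.1)<.25)
    if red.sum():
        Q=P[red];print(n,"red",red.sum(),Q.mean(0),Q.min(0),Q.max(0),"px",u[red].mean(),v[red].mean())
        q=Q[:,:2]-Q[:,:2].mean(0);print("dir",np.linalg.svd(q,full_matrices=False)[2][0])
    # jaw/nut tops
    k=(P[:,2]>.082)&(P[:,2]<.094)&(H[:,1]<60)&(H[:,2]>150)&(np.hypot(P[:,0]-.5,P[:,1]-.1)<.2)
    print(n,"jawtops",k.sum(),P[k].mean(0) if k.sum() else 0)
    k=(P[:,2]>.092)&(P[:,2]<.104)&(H[:,1]>80)&(H[:,2]<160)&(np.hypot(P[:,0]-.5,P[:,1]-.1)<.2)
    if k.sum():print(n,"block top",k.sum(),P[k].mean(0),cv2.minAreaRect(P[k,:2].astype(np.float32)))
save(cv2.resize(b["frame"][150:260,270:370],(800,600),interpolation=cv2.INTER_CUBIC),"c1.png")
save(cv2.resize(a["frame"][130:250,205:295],(600,600*120//120*1),interpolation=cv2.INTER_CUBIC),"c2.png")
E
```

```text
seat rect ((0.588202953338623, 0.04306701943278313), (0.20177040994167328, 0.09977426379919052), 12.583145141601562) 1486 0.033878560216530254
[[ 0.47887272  0.06977745]
 [ 0.5006091  -0.02760033]
 [ 0.6975332   0.01635659]
 [ 0.6757968   0.11373437]]
top red 57 [0.45986476 0.02811927 0.11028997] [0.43802938 0.01855783 0.10232237] [0.48146806 0.03741436 0.11609956] px 250.42105263157896 224.4561403508772
dir [-0.96881963 -0.24776709]
top jawtops 548 [0.58770992 0.04267323 0.08860235]
top block top 191 [0.60500567 0.04962185 0.09690574] ((0.5393264293670654, 0.03465232253074646), (0.17704950273036957, 0.039935119450092316), 12.22339153289795)
scene jawtops 327 [0.59291238 0.04439901 0.08898379]
scene block top 88 [0.60092548 0.04878346 0.09683371] ((0.5610200762748718, 0.04479555785655975), (0.13846097886562347, 0.04009363800287247), 8.094328880310059)
```

View pics/c1.png

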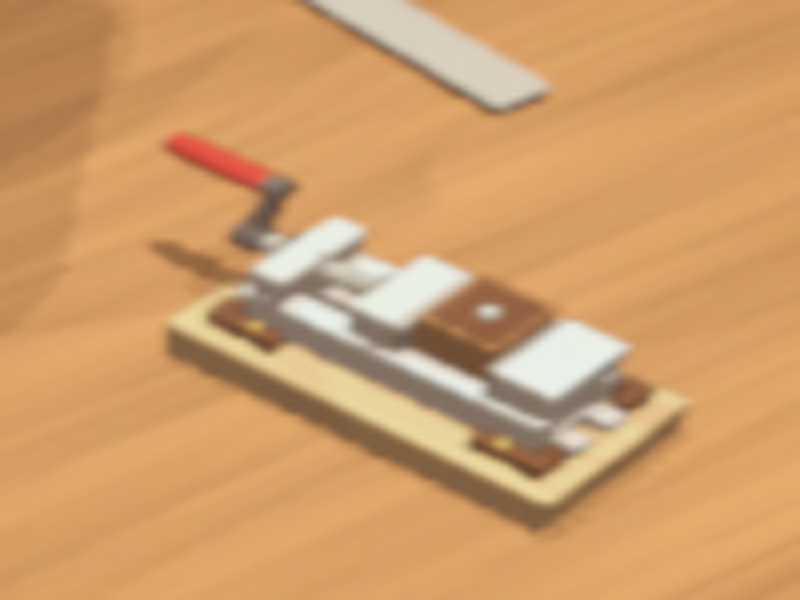

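The close crop confirms the choice: white vise on a pale oak board, with the red handle standing high at (215,160). The block with its pale mark is at (490,312), and the steel-coloured gap is on the crank side. The handle is at about q≈5.9, and the vise yaw is about 12.6°. I'm moving over the handle.

Call:
{"name": "send_rows", "arguments": {
  "rows": [
    {"dx":24,"dy":-21,"jaw":-1},
    {"dx":27,"dy":-24},
    {"dx":27,"dy":-24},
    {"dx":27,"dy":-24},
    {"dx":27,"dy":-24},
    {"dx":27,"dy":-24},
    {"dx":27,"dy":-24},
    {"dx":27,"dy":-24},
    {"dx":27,"dy":-24},
    {"dx":27,"dy":-24},
    {"dx":27,"dy":-24},
    {"dx":27,"dy":-24}
  ]
}}

```text
invalid input at $.rows[0]: expected keys dx, dy, dz, roll, jaw
```

Call:
{"name": "send_rows", "arguments": {
  "rows": [
    {"dx":27,"dy":-24},
    {"dx":27,"dy":-24},
    {"dx":27,"dy":-24},
    {"dx":20,"dy":-19},
    {"roll":6.5},
    {"roll":6.2},
    {}
  ]
}}

```text
invalid input at $.rows[0]: expected keys dx, dy, dz, roll, jaw
```

```bash
cat > st.py <<'E'
from h import *
o=get_obs()
for k in("time_s","ee_pos","eef_rot","force","grip_width","grip_force"):print(k,np.round(o[k],4))
E
cat > red.py <<'E'
from h import *
for n in("wrist","top","scene"):
    cc=camera(n);u,v,P,c=cloud(cc);H=cv2.cvtColor(cc["frame"],cv2.COLOR_RGB2HSV)[v,u].astype(int)
    m=((H[:,0]<5)|(H[:,0]>174))&(H[:,1]>190)&(H[:,2]>90)&(P[:,2]>.02)&(P[:,2]<.16)&(np.hypot(P[:,0]-.46,P[:,1]-.02)<.12)
    if m.sum()>5:
        Q=P[m];print(n,m.sum(),"mean",Q.mean(0).round(4),"min",Q.min(0).round(4),"max",Q.max(0).round(4),
          "dir",np.linalg.svd(Q[:,:2]-Q[:,:2].mean(0),full_matrices=False)[2][0].round(3))
    if n=="wrist":save(cc["frame"],"w%d.png"%(get_obs()["time_s"]*100))
E
python3 st.py; python3 red.py; ls pics
```

```text
time_s 0.2
ee_pos [ 0.2346 -0.4973  0.2051]
eef_rot [-3.1409 -0.      0.4408]
force [-0.7839  0.5627  0.6873]
grip_width 0.0942
grip_force 0.0
top 54 mean [0.4589 0.0277 0.1113] min [0.4381 0.0184 0.1044] max [0.4813 0.0372 0.1202] dir [-0.969 -0.247]
c1.png
c2.png
scene.png
top.png
w25.png
```

All five keys are required in every row.

Call:
{"name": "send_rows", "arguments": {
  "rows": [
    {"dx":24,"dy":-21,"dz":0,"roll":0,"jaw":-1},
    {"dx":27,"dy":-24,"dz":0,"roll":0,"jaw":-1},
    {"dx":27,"dy":-24,"dz":0,"roll":0,"jaw":-1},
    {"dx":27,"dy":-24,"dz":0,"roll":0,"jaw":-1},
    {"dx":27,"dy":-24,"dz":0,"roll":0,"jaw":-1},
    {"dx":27,"dy":-24,"dz":0,"roll":0,"jaw":-1},
    {"dx":27,"dy":-24,"dz":0,"roll":0,"jaw":-1},
    {"dx":27,"dy":-24,"dz":0,"roll":0,"jaw":-1},
    {"dx":27,"dy":-24,"dz":0,"roll":0,"jaw":-1},
    {"dx":27,"dy":-24,"dz":0,"roll":0,"jaw":-1},
    {"dx":27,"dy":-24,"dz":0,"roll":0,"jaw":-1},
    {"dx":27,"dy":-24,"dz":0,"roll":0,"jaw":-1}
  ]
}}

```text
time_s: 1.35
ee_pos: [0.4037, -0.101, 0.2057]
eef_rot: [3.141, -0.0, 0.441]
force: [-0.1, -0.3, -0.3]
grip_width: 0.0939
grip_force: 0.0
```

Call:
{"name": "send_rows", "arguments": {
  "rows": [
    {"dx":27,"dy":-24,"dz":0,"roll":0,"jaw":-1},
    {"dx":27,"dy":-24,"dz":0,"roll":0,"jaw":-1},
    {"dx":27,"dy":-24,"dz":0,"roll":0,"jaw":-1},
    {"dx":20,"dy":-19,"dz":0,"roll":0,"jaw":-1},
    {"dx":0,"dy":0,"dz":0,"roll":6.5,"jaw":-1},
    {"dx":0,"dy":0,"dz":0,"roll":6.2,"jaw":-1},
    {"dx":0,"dy":0,"dz":0,"roll":0,"jaw":-1}
  ]
}}

```text
time_s: 1.93
ee_pos: [0.4559, 0.0232, 0.2053]
eef_rot: [-3.142, 0.0, 0.215]
force: [0.8, 0.6, -0.9]
grip_width: 0.0939
grip_force: 0.0
```

```bash
python3 st.py; python3 red.py; ls pics
```

```text
time_s 1.9333
ee_pos [0.4559 0.0232 0.2053]
eef_rot [-3.1415e+00  2.0000e-04  2.1500e-01]
force [ 0.7984  0.5659 -0.9304]
grip_width 0.0939
grip_force 0.0
wrist 293 mean [0.4718 0.0319 0.1124] min [0.4437 0.0242 0.1074] max [0.4849 0.0399 0.1151] dir [-0.978 -0.208]
c1.png
c2.png
scene.png
top.png
w198.png
w25.png
```

View pics/w198.png

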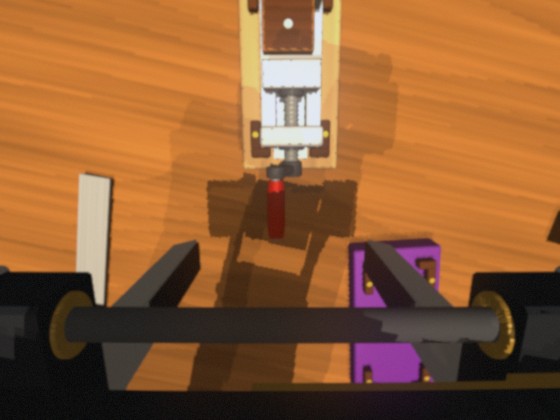

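The wrist view shows the handle at (276,208) between the finger lines. The vise axis is vertical in the image, and the purple board (395,310) is off to the right. One refinement of the vise axis follows, then the grasp.

```bash
cat > vise.py <<'E'
from h import *
cc=camera("wrist");u,v,P,c=cloud(cc);H=cv2.cvtColor(cc["frame"],cv2.COLOR_RGB2HSV)[v,u].astype(int)
near=np.hypot(P[:,0]-.56,P[:,1]-.04)<.12
yaw=.218;a=np.array([np.cos(yaw),np.sin(yaw)]);n=np.array([-a[1],a[0]])
for nm,m in(("nut z.086",(abs(P[:,2]-.086)<.006)),("jaw z.09",abs(P[:,2]-.09)<.006),("bed z.062",abs(P[:,2]-.062)<.005),("seat z.032",abs(P[:,2]-.032)<.005)):
    m=m&near
    if nm[0] in"njb": m&=H[:,1]<70
    s=P[m,:2]@a;t=P[m,:2]@n
    print(nm,m.sum(),"s",np.percentile(s,[1,50,99]).round(4),"t",np.percentile(t,[2,50,98]).round(4),"z",np.median(P[m,2]).round(4))
    L=[];R=[]
    for q in np.arange(s.min(),s.max(),.004):
        k=abs(s-q)<.002
        if k.sum()>15:L.append((q,t[k].min()));R.append((q,t[k].max()))
    for E in(L,R):
        if len(E)>3:
            p=np.polyfit(*np.array(E).T,1);print("   edge slope",p[0].round(4),"t",np.median(np.array(E)[:,1]).round(4))
print("handle t",np.array([.4718,.0319])@n, "s",np.array([.4718,.0319])@a)
E
python3 vise.py
```

```text
nut z.086 3961 s [0.4863 0.5555 0.5839] t [-0.1093 -0.0849 -0.06  ] z 0.0878
   edge slope -0.1317 t -0.0999
   edge slope 0.1912 t -0.062
jaw z.09 3632 s [0.4872 0.5592 0.5952] t [-0.1093 -0.0848 -0.0599] z 0.0898
   edge slope -0.1174 t -0.1091
   edge slope 0.141 t -0.0599
bed z.062 1546 s [0.5266 0.5496 0.6293] t [-0.1126 -0.1026 -0.0572] z 0.0629
   edge slope -0.0033 t -0.1126
   edge slope -0.0036 t -0.0572
seat z.032 5855 s [0.4842 0.5696 0.6411] t [-0.1337 -0.0634 -0.0354] z 0.0329
   edge slope -0.0003 t -0.1342
   edge slope -0.0008 t -0.035
handle t -0.07089468461678619 s 0.46753266591018683
```

Call:
{"name": "send_rows", "arguments": {
  "rows": [
    {"dx":3,"dy":-5,"dz":15,"roll":0,"jaw":-1},
    {"dx":0,"dy":0,"dz":25,"roll":0,"jaw":-1},
    {"dx":0,"dy":0,"dz":25,"roll":0,"jaw":-1},
    {"dx":0,"dy":0,"dz":25,"roll":0,"jaw":-1},
    {"dx":0,"dy":0,"dz":20,"roll":0,"jaw":-1},
    {"dx":0,"dy":0,"dz":9,"roll":0,"jaw":-1},
    {"dx":0,"dy":0,"dz":0,"roll":0,"jaw":1},
    {"dx":0,"dy":0,"dz":0,"roll":0,"jaw":1},
    {"dx":0,"dy":0,"dz":0,"roll":0,"jaw":1},
    {"dx":0,"dy":0,"dz":0,"roll":0,"jaw":1},
    {"dx":0,"dy":0,"dz":0,"roll":0,"jaw":1},
    {"dx":0,"dy":0,"dz":0,"roll":0,"jaw":1}
  ],
  "force": 25
}}

```text
time_s: 3.13
ee_pos: [0.458, 0.0282, 0.0871]
eef_rot: [3.141, -0.001, 0.219]
force: [-0.0, -0.7, -0.3]
grip_width: 0.0575
grip_force: 0.0
```

```bash
cat > plan.py <<'E'
# circle increments (mm): arguments: q0 q1 steps
import sys,numpy as np
q=np.linspace(float(sys.argv[1]),float(sys.argv[2]),int(sys.argv[3])+1)
dy=np.diff(34*np.sin(q));dz=-np.diff(34*np.cos(q));dx=np.diff(.637*q)
for r in zip(q[1:],dx,dy,dz):print(np.round(r,1))
E
python3 plan.py 5.86 11.86 24; python3 st.py
```

```text
[ 6.1  0.2  8.1 -2.5]
[ 6.4  0.2  8.5 -0.4]
[6.6 0.2 8.3 1.7]
[6.9 0.2 7.6 3.7]
[7.1 0.2 6.5 5.5]
[7.4 0.2 4.9 6.9]
[7.6 0.2 3.1 7.9]
[7.9 0.2 1.  8.4]
[ 8.1  0.2 -1.1  8.4]
[ 8.4  0.2 -3.2  7.9]
[ 8.6  0.2 -5.   6.8]
[ 8.9  0.2 -6.5  5.4]
[ 9.1  0.2 -7.7  3.6]
[ 9.4  0.2 -8.3  1.6]
[ 9.6  0.2 -8.5 -0.5]
[ 9.9  0.2 -8.1 -2.6]
[10.1  0.2 -7.2 -4.5]
[10.4  0.2 -5.8 -6.1]
[10.6  0.2 -4.1 -7.4]
[10.9  0.2 -2.2 -8.2]
[11.1  0.2 -0.1 -8.5]
[11.4  0.2  2.  -8.2]
[11.6  0.2  4.  -7.5]
[11.9  0.2  5.7 -6.3]
time_s 3.1333
ee_pos [0.458  0.0282 0.0871]
eef_rot [ 3.1413e+00 -1.1000e-03  2.1930e-01]
force [-0.0082 -0.6538 -0.2937]
grip_width 0.0575
grip_force 0.0
```

Call:
{"name": "send_rows", "arguments": {
  "rows": [
    {"dx":0,"dy":0,"dz":0,"roll":0,"jaw":1},
    {"dx":0,"dy":0,"dz":0,"roll":0,"jaw":1},
    {"dx":0,"dy":0,"dz":0,"roll":0,"jaw":1},
    {"dx":0,"dy":0,"dz":0,"roll":0,"jaw":1},
    {"dx":0,"dy":0,"dz":0,"roll":0,"jaw":1},
    {"dx":0,"dy":0,"dz":0,"roll":0,"jaw":1},
    {"dx":0,"dy":0,"dz":0,"roll":0,"jaw":1},
    {"dx":0,"dy":0,"dz":0,"roll":0,"jaw":1}
  ]
}}

```text
time_s: 3.8
ee_pos: [0.4576, 0.0283, 0.0864]
eef_rot: [-3.141, 0.0, 0.219]
force: [-0.1, 2.0, -0.1]
grip_width: 0.0143
grip_force: 25.0
```

```bash
python3 st.py; python3 red.py
```

```text
time_s 3.8
ee_pos [0.4576 0.0283 0.0864]
eef_rot [-3.1413e+00  2.0000e-04  2.1910e-01]
force [-0.0914  1.969  -0.1356]
grip_width 0.0143
grip_force 25.0024
wrist 878 mean [0.4689 0.031  0.113 ] min [0.4406 0.0238 0.1097] max [0.4848 0.0394 0.1154] dir [-0.979 -0.206]
```

Handle pinched. Starting the crank.

Call:
{"name": "send_rows", "arguments": {
  "rows": [
    {"dx":0.2,"dy":8.1,"dz":-2.5,"roll":0,"jaw":1},
    {"dx":0.2,"dy":8.5,"dz":-0.4,"roll":0,"jaw":1},
    {"dx":0.2,"dy":8.3,"dz":1.7,"roll":0,"jaw":1},
    {"dx":0.2,"dy":7.6,"dz":3.7,"roll":0,"jaw":1},
    {"dx":0.2,"dy":6.5,"dz":5.5,"roll":0,"jaw":1},
    {"dx":0.2,"dy":4.9,"dz":6.9,"roll":0,"jaw":1}
  ]
}}

```text
time_s: 4.45
ee_pos: [0.4687, -0.0156, 0.0711]
eef_rot: [3.141, -0.0, 0.218]
force: [-3.1, -0.9, 2.2]
grip_width: 0.014
grip_force: 25.0
```

Call:
{"name": "send_rows", "arguments": {
  "rows": [
    {"dx":0.2,"dy":3.1,"dz":7.9,"roll":0,"jaw":1},
    {"dx":0.2,"dy":1.0,"dz":8.4,"roll":0,"jaw":1},
    {"dx":0.2,"dy":-1.1,"dz":8.4,"roll":0,"jaw":1},
    {"dx":0.2,"dy":-3.2,"dz":7.9,"roll":0,"jaw":1},
    {"dx":0.2,"dy":-5.0,"dz":6.8,"roll":0,"jaw":1},
    {"dx":0.2,"dy":-6.5,"dz":5.4,"roll":0,"jaw":1}
  ]
}}

```text
time_s: 4.95
ee_pos: [0.4668, -0.0021, 0.0257]
eef_rot: [-3.141, 0.001, 0.219]
force: [-0.5, -2.8, 1.2]
grip_width: 0.0144
grip_force: 25.0
```

Call:
{"name": "send_rows", "arguments": {
  "rows": [
    {"dx":0.2,"dy":-7.7,"dz":3.6,"roll":0,"jaw":1},
    {"dx":0.2,"dy":-8.3,"dz":1.6,"roll":0,"jaw":1},
    {"dx":0.2,"dy":-8.5,"dz":-0.5,"roll":0,"jaw":1},
    {"dx":0.2,"dy":-8.1,"dz":-2.6,"roll":0,"jaw":1},
    {"dx":0.2,"dy":-7.2,"dz":-4.5,"roll":0,"jaw":1},
    {"dx":0.2,"dy":-5.8,"dz":-6.1,"roll":0,"jaw":1}
  ]
}}

```text
time_s: 5.45
ee_pos: [0.4579, 0.0433, 0.0355]
eef_rot: [-3.141, 0.001, 0.22]
force: [0.3, -0.5, -3.9]
grip_width: 0.0145
grip_force: 25.1
```

```bash
python3 plan.py 10.36 13.11 11;  python3 st.py; cat > ax.py <<'E'
from h import *
p=get_obs()["ee_pos"];a=np.array([.9763,.2163]);n=np.array([-a[1],a[0]])
y=p[:2]@n+.0849;z=p[2]+.019-.074
print("y",y.round(4),"z",z.round(4),"r",np.hypot(y,z).round(4),"q",(np.arctan2(-y,z)%(2*np.pi)+2*np.pi).round(3),"s",(p[:2]@a).round(4))
E
python3 ax.py
```

```text
[10.6  0.2 -4.1 -7.4]
[10.9  0.2 -2.2 -8.2]
[11.1  0.2 -0.1 -8.5]
[11.4  0.2  2.  -8.2]
[11.6  0.2  4.  -7.5]
[11.9  0.2  5.7 -6.3]
[12.1  0.2  7.1 -4.7]
[12.4  0.2  8.  -2.8]
[12.6  0.2  8.4 -0.7]
[12.9  0.2  8.4  1.4]
[13.1  0.2  7.7  3.4]
time_s 5.45
ee_pos [0.4579 0.0433 0.0355]
eef_rot [-3.1412e+00  6.0000e-04  2.1970e-01]
force [ 0.3452 -0.4833 -3.8603]
grip_width 0.0145
grip_force 25.0597
y 0.0281 z -0.0195 r 0.0342 q 10.388 s 0.4564
```

Tracking well at q≈10.4. Now into the clamping stretch, more slowly.

Call:
{"name": "send_rows", "arguments": {
  "rows": [
    {"dx":0.2,"dy":-4.1,"dz":-7.4,"roll":0,"jaw":1},
    {"dx":0.2,"dy":-2.2,"dz":-8.2,"roll":0,"jaw":1},
    {"dx":0.2,"dy":-0.1,"dz":-8.5,"roll":0,"jaw":1},
    {"dx":0.2,"dy":2.0,"dz":-8.2,"roll":0,"jaw":1},
    {"dx":0,"dy":0,"dz":0,"roll":0,"jaw":1}
  ]
}}

```text
time_s: 5.87
ee_pos: [0.4589, 0.0462, 0.0693]
eef_rot: [3.141, -0.002, 0.219]
force: [-3.2, -1.3, -0.7]
grip_width: 0.0136
grip_force: 25.0
```

```bash
python3 ax.py
```

```text
y 0.0308 z 0.0143 r 0.0339 q 11.432 s 0.458
```

Call:
{"name": "send_rows", "arguments": {
  "rows": [
    {"dx":0.2,"dy":4.0,"dz":-7.5,"roll":0,"jaw":1},
    {"dx":0.2,"dy":5.7,"dz":-6.3,"roll":0,"jaw":1},
    {"dx":0,"dy":0,"dz":0,"roll":0,"jaw":1}
  ]
}}

```text
time_s: 6.12
ee_pos: [0.4613, 0.0362, 0.0825]
eef_rot: [3.141, -0.001, 0.218]
force: [-3.1, 1.8, -3.1]
grip_width: 0.014
grip_force: 25.0
```

```bash
python3 ax.py
```

```text
y 0.0205 z 0.0275 r 0.0343 q 11.926 s 0.4582
```

Call:
{"name": "send_rows", "arguments": {
  "rows": [
    {"dx":0.2,"dy":7.1,"dz":-4.7,"roll":0,"jaw":1},
    {"dx":0.2,"dy":8.0,"dz":-2.8,"roll":0,"jaw":1},
    {"dx":0,"dy":0,"dz":0,"roll":0,"jaw":1}
  ]
}}

```text
time_s: 6.37
ee_pos: [0.4644, 0.0214, 0.0894]
eef_rot: [-3.141, 0.001, 0.219]
force: [-5.1, 1.8, 0.2]
grip_width: 0.0141
grip_force: 25.0
```

Call:
{"name": "send_rows", "arguments": {
  "rows": [
    {"dx":0.2,"dy":8.4,"dz":-0.7,"roll":0,"jaw":1},
    {"dx":0,"dy":0,"dz":0,"roll":0,"jaw":1}
  ]
}}

```text
time_s: 6.53
ee_pos: [0.4663, 0.0133, 0.0898]
eef_rot: [-3.141, 0.001, 0.219]
force: [-4.8, 2.5, 0.7]
grip_width: 0.0142
grip_force: 25.0
```

```bash
python3 ax.py
```

```text
y -0.003 z 0.0348 r 0.0349 q 6.369 s 0.4581
```

Call:
{"name": "send_rows", "arguments": {
  "rows": [
    {"dx":0.2,"dy":8.4,"dz":1.4,"roll":0,"jaw":1},
    {"dx":0,"dy":0,"dz":0,"roll":0,"jaw":1},
    {"dx":0,"dy":0,"dz":0,"roll":0,"jaw":1}
  ]
}}

```text
time_s: 6.78
ee_pos: [0.4682, 0.0055, 0.0882]
eef_rot: [-3.141, 0.001, 0.219]
force: [-5.3, 3.3, -0.1]
grip_width: 0.0144
grip_force: 25.1
```

```bash
python3 ax.py; python3 - <<'E'
from h import *
for n in("wrist","top"):
    cc=camera(n);u,v,P,c=cloud(cc)
    a=np.array([.9763,.2163]);nn=np.array([-a[1],a[0]]);s=P[:,:2]@a;t=P[:,:2]@nn+.0849
    for lab,lo,hi in(("jaw",.082,.0925),("block",.0935,.101)):
        m=(P[:,2]>lo)&(P[:,2]<hi)&(abs(t)<.018)&(s>.53)&(s<.68)
        h=np.histogram(s[m],np.arange(.53,.68,.005))[0];print(n,lab,h)
cc=camera("scene");save(cv2.resize(cc["frame"][150:260,270:370],(800,600),interpolation=cv2.INTER_CUBIC),"c3.png")
E
```

```text
y -0.011 z 0.0332 r 0.035 q 6.603 s 0.4582
wrist jaw [ 21  27  39  28  36 299 863 716 721 734 722 473   0   0   0   0   0   0
   0   0   0   0   0   0   0   0   0   0   0   0]
wrist block [  0   0   0   0   0   0   3   3   1   4   2 108   0   0   0   0   0   0
   0   0   0   0   0   0   0   0   0   0   0   0]
top jaw [ 0  1  0  0  2  7 18 19 20 20 20 15  3  1  1  2  4  1  0  1 25 20 19 18
 13 19  4  0  0  0]
top block [ 0  0  0  0  0  0  4  3  5  3  3 11 24 15 24 18 20 23 25 14  1  3  2  5
  5  4  0  0  0  0]
```

View pics/c3.png

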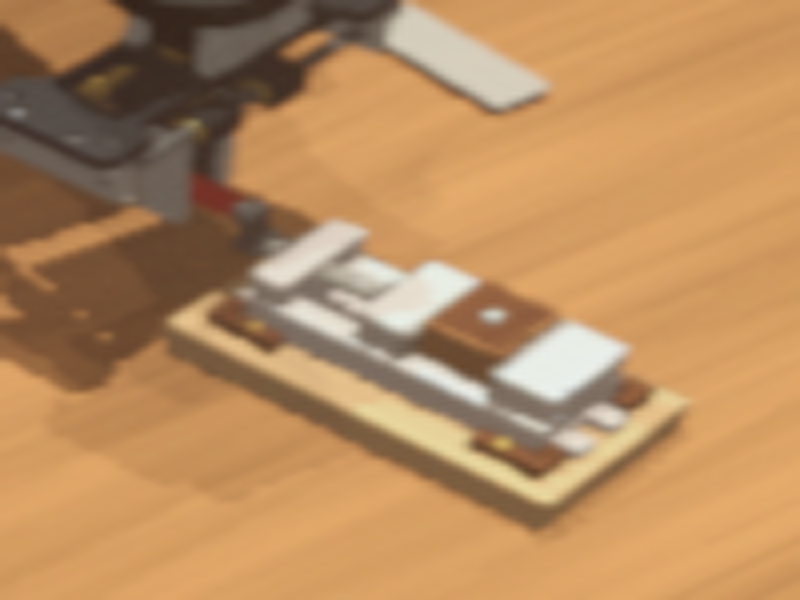

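The crop shows the block (490,315) gripped between the moving jaw (430,290) and the fixed jaw (560,360) with no gap. The handle is still pinched. I'm cranking a little further for margin.

Call:
{"name": "send_rows", "arguments": {
  "rows": [
    {"dx":0.2,"dy":7.7,"dz":3.4,"roll":0,"jaw":1},
    {"dx":0,"dy":0,"dz":0,"roll":0,"jaw":1},
    {"dx":0,"dy":0,"dz":0,"roll":0,"jaw":1}
  ]
}}

```text
time_s: 7.18
ee_pos: [0.4699, -0.0019, 0.0847]
eef_rot: [-3.141, 0.001, 0.219]
force: [-5.0, 1.9, 1.2]
grip_width: 0.0141
grip_force: 25.1
```

Call:
{"name": "send_rows", "arguments": {
  "rows": [
    {"dx":0.1,"dy":4.5,"dz":3.5,"roll":0,"jaw":1},
    {"dx":0,"dy":0,"dz":0,"roll":0,"jaw":1},
    {"dx":0,"dy":0,"dz":0,"roll":0,"jaw":1}
  ]
}}

```text
time_s: 7.43
ee_pos: [0.471, -0.0063, 0.0812]
eef_rot: [-3.141, 0.001, 0.219]
force: [-5.6, 1.2, 1.3]
grip_width: 0.0141
grip_force: 25.1
```

```bash
python3 ax.py
```

```text
y -0.0231 z 0.0262 r 0.035 q 7.005 s 0.4584
```

Release the handle and rise.

Call:
{"name": "send_rows", "arguments": {
  "rows": [
    {"dx":0,"dy":0,"dz":0,"roll":0,"jaw":-1},
    {"dx":0,"dy":0,"dz":0,"roll":0,"jaw":-1},
    {"dx":0,"dy":0,"dz":0,"roll":0,"jaw":-1},
    {"dx":0,"dy":0,"dz":0,"roll":0,"jaw":-1},
    {"dx":0,"dy":0,"dz":0,"roll":0,"jaw":-1},
    {"dx":0,"dy":0,"dz":0,"roll":0,"jaw":-1},
    {"dx":0,"dy":0,"dz":0,"roll":0,"jaw":-1},
    {"dx":0,"dy":0,"dz":0,"roll":0,"jaw":-1},
    {"dx":0,"dy":0,"dz":0,"roll":0,"jaw":-1},
    {"dx":0,"dy":0,"dz":0,"roll":0,"jaw":-1},
    {"dx":0,"dy":0,"dz":0,"roll":0,"jaw":-1},
    {"dx":0,"dy":0,"dz":0,"roll":0,"jaw":-1}
  ]
}}

```text
time_s: 8.43
ee_pos: [0.4713, -0.0056, 0.0813]
eef_rot: [3.142, -0.0, 0.219]
force: [0.2, 0.2, -0.8]
grip_width: 0.0907
grip_force: 0.0
```

Call:
{"name": "send_rows", "arguments": {
  "rows": [
    {"dx":0,"dy":0,"dz":-15,"roll":0,"jaw":-1},
    {"dx":0,"dy":0,"dz":-25,"roll":0,"jaw":-1},
    {"dx":0,"dy":0,"dz":-30,"roll":0,"jaw":-1},
    {"dx":0,"dy":0,"dz":-30,"roll":0,"jaw":-1},
    {"dx":0,"dy":0,"dz":-25,"roll":0,"jaw":-1},
    {"dx":0,"dy":0,"dz":0,"roll":0,"jaw":-1}
  ]
}}

```text
time_s: 8.93
ee_pos: [0.473, -0.0058, 0.2111]
eef_rot: [3.139, -0.007, 0.219]
force: [1.1, 0.8, 1.4]
grip_width: 0.094
grip_force: 0.0
```

```bash
python3 red.py;python3 vise.py
```

```text
wrist 186 mean [0.4555 0.0314 0.1091] min [0.4407 0.0243 0.1056] max [0.4818 0.0432 0.1117] dir [-0.953 -0.304]
top 8 mean [0.446  0.0281 0.108 ] min [0.4436 0.024  0.1034] max [0.4484 0.034  0.1111] dir [-0.049  0.999]
nut z.086 4213 s [0.4894 0.5614 0.6314] t [-0.1104 -0.0868 -0.062 ] z 0.0886
   edge slope -0.0987 t -0.1035
   edge slope 0.0372 t -0.0761
jaw z.09 3853 s [0.4906 0.5653 0.6314] t [-0.1105 -0.0862 -0.062 ] z 0.0898
   edge slope -0.0907 t -0.1102
   edge slope -0.0061 t -0.0616
bed z.062 1770 s [0.5284 0.5549 0.6368] t [-0.1133 -0.105  -0.0594] z 0.0629
   edge slope 0.0051 t -0.1133
   edge slope -0.6159 t -0.0591
seat z.032 5709 s [0.4844 0.573  0.6503] t [-0.1339 -0.1147 -0.0357] z 0.0329
   edge slope -0.0007 t -0.1342
   edge slope -0.0022 t -0.0352
handle t -0.07089468461678619 s 0.46753266591018683
```

```bash
python3 - <<'E'
from h import *
a=np.array([.9763,.2163]);nn=np.array([-a[1],a[0]])
for n in("wrist","top"):
    cc=camera(n);u,v,P,c=cloud(cc);s=P[:,:2]@a;t=P[:,:2]@nn
    H=cv2.cvtColor(cc["frame"],cv2.COLOR_RGB2HSV)[v,u].astype(int)
    m=(abs(P[:,2]-.09)<.003)&(H[:,1]<70)&(s>.54)&(s<.68)&(abs(t+.086)<.04)
    j=m&(s<.6);f=m&(s>.61)
    for k,l in((j,"moving"),(f,"fixed")):
        if k.sum()>20:
            r=cv2.minAreaRect(np.c_[s[k],t[k]].astype(np.float32));print(n,l,k.sum(),"s",np.percentile(s[k],[1,99]).round(4),"t",np.percentile(t[k],[1,99]).round(4),"rect",np.round(r[0],4),np.round(r[1],4),round(r[2],2))
o=get_obs();p=o["ee_pos"];print("tcp s,t",p[:2]@a,p[:2]@nn,p[2],o["eef_rot"])
E
```

```text
wrist moving 2040 s [0.5611 0.5876] t [-0.1102 -0.0619] rect [ 0.5754 -0.0858] [0.0385 0.053 ] 14.06
wrist fixed 200 s [0.6276 0.6315] t [-0.11  -0.062] rect [ 0.6296 -0.0855] [0.0044 0.049 ] 0.4
top moving 130 s [0.563  0.5879] t [-0.1105 -0.0633] rect [ 0.5754 -0.0866] [0.026  0.0495] 2.42
top fixed 165 s [0.6278 0.6598] t [-0.1103 -0.0615] rect [ 0.6376 -0.0861] [0.0464 0.0499] 1.72
tcp s,t 0.4585110853702394 -0.1073235819910496 0.20507946466603566 [-3.14097992e+00  1.99068506e-03  2.19159432e-01]
```

The handle sprang back to the tight stop at q≈12.1. I'm going over the balance point, which is at the moving jaw.

Call:
{"name": "send_rows", "arguments": {
  "rows": [
    {"dx":20,"dy":-4,"dz":0,"roll":0,"jaw":-1},
    {"dx":30,"dy":-5,"dz":0,"roll":0,"jaw":-1},
    {"dx":30,"dy":-5,"dz":0,"roll":0,"jaw":-1},
    {"dx":26,"dy":-5,"dz":0,"roll":0,"jaw":-1},
    {"dx":10.5,"dy":-2.2,"dz":0,"roll":0,"jaw":-1},
    {"dx":0,"dy":0,"dz":15,"roll":0,"jaw":-1},
    {"dx":0,"dy":0,"dz":30,"roll":0,"jaw":-1},
    {"dx":0,"dy":0,"dz":30,"roll":0,"jaw":-1},
    {"dx":0,"dy":0,"dz":10,"roll":0,"jaw":-1},
    {"dx":0,"dy":0,"dz":0,"roll":0,"jaw":-1},
    {"dx":0,"dy":0,"dz":0,"roll":0,"jaw":-1},
    {"dx":0,"dy":0,"dz":0,"roll":0,"jaw":-1}
  ]
}}

```text
time_s: 10.23
ee_pos: [0.5812, 0.0404, 0.123]
eef_rot: [3.141, -0.002, 0.219]
force: [0.4, -0.1, 1.1]
grip_width: 0.0939
grip_force: 0.0
```

```bash
python3 - <<'E'
from h import *
a=np.array([.9763,.2163]);nn=np.array([-a[1],a[0]])
o=get_obs();p=o["ee_pos"];print("tcp s,t",p[:2]@a,p[:2]@nn,p[2],o["eef_rot"])
cc=camera("scene");save(cv2.resize(cc["frame"][130:260,240:400],(800,600),interpolation=cv2.INTER_CUBIC),"c4.png")
E
```

```text
tcp s,t 0.5761833723327284 -0.08629586588116184 0.12295695240848417 [ 3.14114134e+00 -2.20664408e-03  2.19063885e-01]
```

View pics/c4.png

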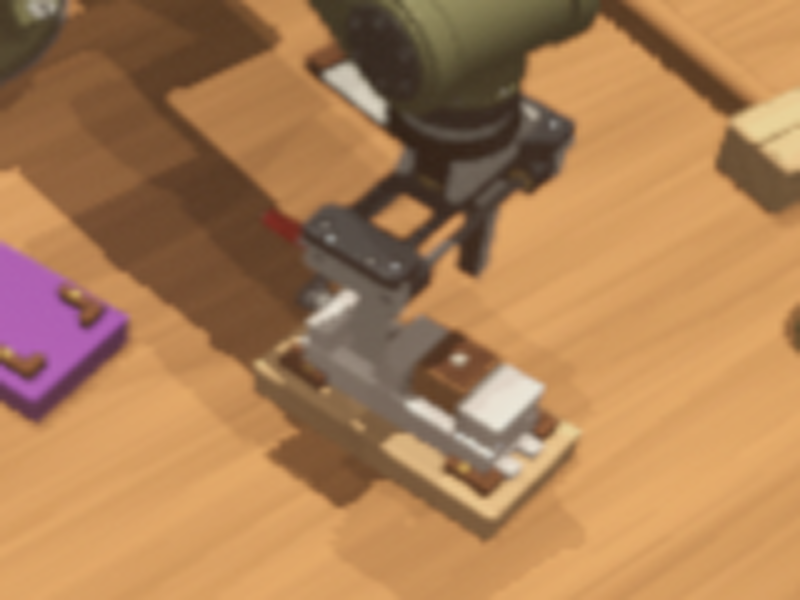

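The fingers straddle the moving jaw (420,345) with the block (460,365) in place. Descending to grip the body.

Call:
{"name": "send_rows", "arguments": {
  "rows": [
    {"dx":-0.5,"dy":0,"dz":15,"roll":0,"jaw":-1},
    {"dx":0,"dy":0,"dz":25,"roll":0,"jaw":-1},
    {"dx":0,"dy":0,"dz":25,"roll":0,"jaw":-1},
    {"dx":0,"dy":0,"dz":15,"roll":0,"jaw":-1},
    {"dx":0,"dy":0,"dz":5,"roll":0,"jaw":-1},
    {"dx":0,"dy":0,"dz":0,"roll":0,"jaw":-1}
  ],
  "force": 50
}}

```text
time_s: 10.78
ee_pos: [0.58, 0.0402, 0.0363]
eef_rot: [-3.142, 0.0, 0.219]
force: [0.8, 0.9, 0.3]
grip_width: 0.0938
grip_force: 0.0
```

Call:
{"name": "send_rows", "arguments": {
  "rows": [
    {"dx":0,"dy":0,"dz":0,"roll":0,"jaw":1},
    {"dx":0,"dy":0,"dz":0,"roll":0,"jaw":1},
    {"dx":0,"dy":0,"dz":0,"roll":0,"jaw":1},
    {"dx":0,"dy":0,"dz":0,"roll":0,"jaw":1},
    {"dx":0,"dy":0,"dz":0,"roll":0,"jaw":1},
    {"dx":0,"dy":0,"dz":0,"roll":0,"jaw":1},
    {"dx":0,"dy":0,"dz":0,"roll":0,"jaw":1},
    {"dx":0,"dy":0,"dz":0,"roll":0,"jaw":1},
    {"dx":0,"dy":0,"dz":0,"roll":0,"jaw":1},
    {"dx":0,"dy":0,"dz":0,"roll":0,"jaw":1},
    {"dx":0,"dy":0,"dz":0,"roll":0,"jaw":1}
  ],
  "force": 60
}}

```text
time_s: 11.7
ee_pos: [0.5801, 0.0404, 0.0365]
eef_rot: [-3.142, -0.0, 0.219]
force: [-0.5, 0.7, 5.5]
grip_width: 0.0553
grip_force: 60.0
```

Gripped at 56 mm. Lifting gently.

Call:
{"name": "send_rows", "arguments": {
  "rows": [
    {"dx":0,"dy":0,"dz":-1,"roll":0,"jaw":1},
    {"dx":0,"dy":0,"dz":-3,"roll":0,"jaw":1},
    {"dx":0,"dy":0,"dz":-6,"roll":0,"jaw":1},
    {"dx":0,"dy":0,"dz":-10,"roll":0,"jaw":1},
    {"dx":0,"dy":0,"dz":-12,"roll":0,"jaw":1},
    {"dx":0,"dy":0,"dz":-14,"roll":0,"jaw":1},
    {"dx":0,"dy":0,"dz":-14,"roll":0,"jaw":1},
    {"dx":0,"dy":0,"dz":-12,"roll":0,"jaw":1},
    {"dx":0,"dy":0,"dz":-10,"roll":0,"jaw":1},
    {"dx":0,"dy":0,"dz":-10,"roll":0,"jaw":1},
    {"dx":0,"dy":0,"dz":-6,"roll":0,"jaw":1},
    {"dx":0,"dy":0,"dz":-3,"roll":0,"jaw":1}
  ]
}}

```text
time_s: 12.7
ee_pos: [0.5801, 0.0403, 0.1383]
eef_rot: [3.141, -0.001, 0.219]
force: [0.0, 0.1, -9.3]
grip_width: 0.0554
grip_force: 60.0
```

Call:
{"name": "send_rows", "arguments": {
  "rows": [
    {"dx":0,"dy":0,"dz":0,"roll":0,"jaw":1},
    {"dx":0,"dy":0,"dz":0,"roll":0,"jaw":1},
    {"dx":0,"dy":0,"dz":0,"roll":0,"jaw":1},
    {"dx":0,"dy":0,"dz":0,"roll":0,"jaw":1},
    {"dx":0,"dy":0,"dz":0,"roll":0,"jaw":1},
    {"dx":0,"dy":0,"dz":0,"roll":0,"jaw":1},
    {"dx":0,"dy":0,"dz":0,"roll":0,"jaw":1},
    {"dx":0,"dy":0,"dz":0,"roll":0,"jaw":1},
    {"dx":0,"dy":0,"dz":0,"roll":0,"jaw":1},
    {"dx":0,"dy":0,"dz":0,"roll":0,"jaw":1},
    {"dx":0,"dy":0,"dz":0,"roll":0,"jaw":1},
    {"dx":0,"dy":0,"dz":0,"roll":0,"jaw":1}
  ]
}}

```text
time_s: 13.7
ee_pos: [0.5799, 0.0403, 0.1372]
eef_rot: [3.142, -0.0, 0.219]
force: [-0.2, -0.2, -8.8]
grip_width: 0.0557
grip_force: 60.0
```

```bash
python3 st.py; python3 - <<'E'
from h import *
a=np.array([.9763,.2163]);nn=np.array([-a[1],a[0]])
cc=camera("wrist");u,v,P,c=cloud(cc);s=P[:,:2]@a;t=P[:,:2]@nn
for nm,lo,hi in(("moving",.565,.588),("block",.594,.622),("fixed",.63,.66),("nut",.502,.516)):
    m=(s>lo)&(s<hi)&(abs(t+.0863)<.018)&(P[:,2]<.22)
    if m.sum(): print(nm,m.sum(),np.percentile(P[m,2],[5,50,95]).round(4))
cc=camera("scene");save(cv2.resize(cc["frame"][100:250,240:440],(800,600),interpolation=cv2.INTER_CUBIC),"c5.png")
E
```

```text
time_s 13.7
ee_pos [0.5799 0.0403 0.1372]
eef_rot [ 3.1416 -0.      0.2192]
force [-0.1868 -0.1899 -8.8455]
grip_width 0.0557
grip_force 59.9724
moving 2649 [0.1905 0.1916 0.1927]
block 6778 [0.197 0.198 0.199]
fixed 7855 [0.1904 0.1917 0.1927]
nut 178 [0.1429 0.1438 0.1449]
```

View pics/c5.png

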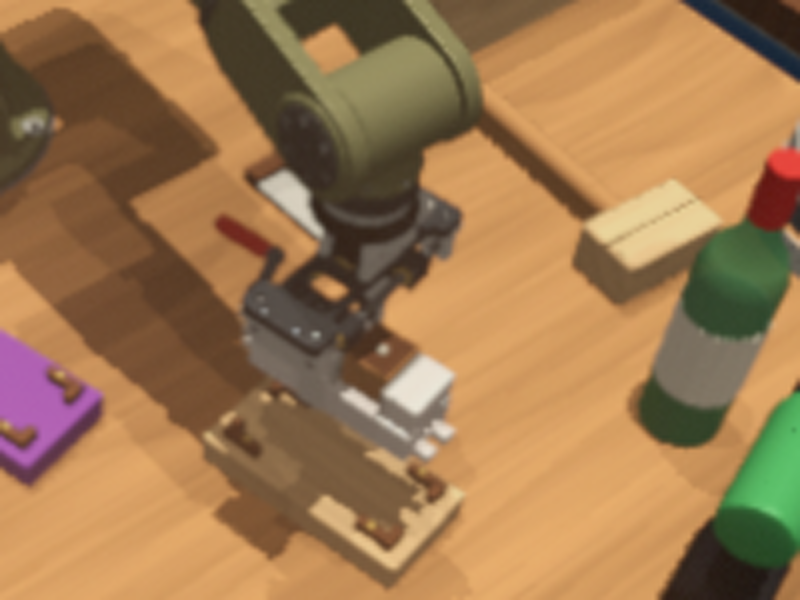

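The vise hangs level above the board (335,480), with the moving and fixed jaw tops both at 0.192 m. That puts the underside about 101 mm above the seat. The block is clamped (385,360), and the arm is steady with 8.8 N of load. Handing in.

```bash
python3 -c "
from station import *
print(hand_in())"
```

```text
the job is handed in; nothing more can be done
None
```

I handed the job in with the vise clamped tight on the block and held level and steady by its body, its underside about 10 cm above the seat board; the judge's verdict was not shown.

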